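# Close the hot casserole and hold its steam vent down

## Robot

A 6-joint arm with a two-finger parallel gripper is mounted at the origin on the work surface. World frame = base frame: x ahead of the robot, y to its left, z up, the work surface at z = 0. Lengths are in m, angles in rad, forces in N, time in s.
With the tool pointing down it reaches from about 0.35 to 0.975 m from the base axis. Payload 4.9 kg.
Tool frame: the origin (TCP) lies at the very end of the fingers, on their centre line; the grasp point (between the pads) lies 19 mm behind it; z points along the fingers, y is the line along which they close (so a half turn about z gives the same grasp; the last joint's range is limited). The gripper opens to 85 mm and grips with 20 to 120 N. Pads are 22 mm wide; open, the fingers measure 114 mm over their backs; the gripper's body (76 mm by 85 mm) begins 54 mm behind the grasp point. The pads swing forward as they close: fully open they stand 13 mm farther back than shut.
Start: joints at [-1.307, 0.053, 1.613, -0, 1.476, -0.119], TCP at [0.233, -0.58, 0.231] pointing down, gripper open.
Joint ranges: [-3.01, 3.01], [-1.01, 2.22], [0.06, 2.58], [-1.02, 4.17], [0.09, 2.62], [-3.14, 3.14]. Speed limits (rad/s): [2.57, 2.57, 3.14, 3.14, 3.14, 3.14].

## Interface

Orientations are given as a unit quaternion [w, x, y, z].
In Python, from plant import manip gives the robot as it stands.
- The arm moves only by the tool move_arm, never from a script. Its argument "plan" is a list that holds one entry, the list of rows, each a list of 7 numbers: the shift along the tool's x, y, z as a fraction of full scale, then the turn, a rotation vector about the tool's x, y, z as a fraction of full scale, then the closure, from 0 (fully open) to 1 (shut). In form: [[[dx, dy, dz, wx, wy, wz, fingers], ...]]. A call has exactly 10 rows; each row shifts and turns the commanded pose from where the row before left it, along the tool's axes as they then stand; what a row does not reach is not made up. Full scale, the value 1, is 0.12 m for a shift and 0.15 rad for a turn. A row lasts 1/8 s, in which the tool goes at most 62.5 mm and 10.7 degrees, less where a joint would pass 70% of its speed; a pose out of reach is approached as far as the arm can. A call with a number of a shift or a turn outside -1 to 1 is refused whole. A call with a gripper value outside its range is refused whole. The fingers move at their own pace and stop on an object; the grip force is fixed at half the most. Time passes only in rows, so rows that do not move let the fingers close, or fill a call up. It gives the time, the measured TCP pose, the force, the opening and the grip force at its end, in the units of the state.
- manip.state(): the state, without advancing time (a new reading comes with each control period).
- manip.grab_frame(name): name is "side" or "top"; returns a dict with "pixels" (420x560x3 uint8, blue, green, red), "depth" (420x560 float32, m along the optical axis (not along the pixel's ray), 0 where there is no reading), "vfov" (degrees; the focal length in pixels is half the picture's height over the tangent of half this angle, whatever the lens; pixels are square), "cx", "cy" (the principal point, pixels), "dist_coeffs" ([k1, k2, p1, p2, k3] as OpenCV has them; the pictures are not rectified), "view" (4x4, takes a point from world to camera coordinates). Camera axes: x right, y down, z forward; pixel columns grow to the right and rows downward; lengths in m; the calibration is good to about 2 mm. A picture is of the moment at which its call begins.
- manip.job_done(): hands the job in; it is judged then, once.
The state is a dict: "time": time; "joint_pos": joint angles; "joint_vel": joint speeds; "joint_efforts": joint torques, N m; "tool_pos": TCP position; "tool_rot": TCP orientation; "contact_force": force on the tool from outside, world axes, zero at the start; "ft_torque": the same for the moment, N m; "gripper_width": opening from 0.0 (shut) to 1.0 (fully open); "grasp_force": force on a finger pad.
Only numpy, scipy, OpenCV 4.12 (cv2) and the standard library are available. Lean on these libraries where they do the work, as an engineer would, in place of code of your own. Each camera call takes 0.05 s, during which the arm holds its last target. There are 200 camera calls.

## Task

Close up the casserole of hot idlis: lift the lid off the thali by its black knob, set it down on the casserole without dropping it so that it sits fully home, and swing the side clip all the way over the lid's rim by its orange stud. Then press the red vent button on top of the lid's knob right down with the fingertips, without leaning hard on it, and keep it down to let the steam off: finish while still holding it pressed. Leave the thali, katoris, ladle, tumbler and pickle jar standing where they are.

Things in the scene. Friction and masses are not known exactly. Their poses are not given: they have to be found in the camera images.
- casserole: Round insulated steel casserole, fixed on its non-slip foot, 224 mm in diameter and 105 mm high, open at the top; origin at the centre of its underside on the table, z up. Its mouth is 202 mm wide inside with a wall 11 mm thick. Black loop handles stick out to 143 mm from the axis on its +x and -x sides (72 to 87 mm high). The lever clip is on its -y side.
- mouth (a point): Centre of the casserole's mouth, at the height of its rim (105 mm above the table).
- lid: Loose round steel lid, 226 mm in diameter, 0.35 to 0.55 kg, lying right way up on the thali; origin at the centre of its underside, z up. Below, a grey plug 196 mm wide and 12 mm deep, bevelled 3 mm, fits the mouth with 3 mm to spare all round; above it the flange, z = 12 to 18 mm, rests on the rim; then a low dome up to z = 26 mm. Any turn is right. Seated, its origin is 12 mm below point mouth.
- knob (a point): Middle of the lid's upright round black knob, 43 mm above the lid's origin on its axis. The knob is the place to grip: 44 mm in diameter, 34 mm high, standing on the dome from z = 26 to 60 mm above the lid's origin, with the red vent button on top.
- vent (a joint): Travel in m of the round red vent button on top of the lid's knob: 0 = up (it springs back), 0.009 = down on its stop. 28 mm in diameter, 12 mm proud of the knob when up, 3 mm when fully down. It moves along the lid's axis; its spring needs 2 N to start and 5 N at the stop.
- vent_top (a point): Centre of the vent button's top face; 72 mm above the lid's origin when the button is up. It moves with the button.
- clip (a joint): Angle in rad of the clip's lever about its upright pivot: 0 = shut on its stop, lever pointing straight out from the casserole (its -y), tongue over the lid's flange; 1.15 to 1.5 = open, as it starts (at 1.57 the lever would point along the casserole's +x). Shutting turns it clockwise seen from above, in a level sweep. It takes under 1 N at the stud and stays where it is left.
- clip_pivot (a point): Top of the clip's pivot, 130 mm from the casserole's axis along its -y, 124 mm above the table. The steel lever is 14 mm wide and 7 mm thick, z = 114 to 121 mm, and reaches 67 mm from the pivot; the opposite end is the tongue, 29 mm long, which passes 3 mm above the seated lid's flange.
- clip_stud (a point): Top of the upright round orange stud on the lever, 14 mm in diameter, standing 32 mm clear above the lever (z = 121 to 153 mm above the table), 60 mm from the pivot. Gripped from above, it can turn between the fingers.
- thali: Loose steel thali (round plate), 292 mm in diameter, wall 22 mm high, floor 3 mm thick; the lid lies on its floor. Origin at the centre of its underside.
- katori_a: Loose white ceramic katori (small bowl), 96 mm across, 42 mm high, towards the back; origin at the centre of its underside.
- katori_b: The other katori, the same.
- ladle: Loose steel sambar ladle lying on the table at the left, bowl 80 mm across and 28 mm high, handle reaching 285 mm along its -x, up to 40 mm high; origin under the centre of its bowl.
- tumbler: Loose steel tumbler, 72 mm across, 100 mm high, at the back left; origin at the centre of its underside.
- pickle_jar: Loose amber glass pickle jar with yellow cap, 72 mm across, 100 mm high, at the right; origin at the centre of its underside.
There are look-alikes about, which are no part of the job. What is shaped like the lid but pink or turquoise is not meant.

How it is judged:
On the way, in this order (a step that is already met when the one before it is completed fails the run):
1. the lid is seated fully home on the casserole (z of lid in the frame of mouth below -0.0095 m and horizontal distance between lid and mouth below 0.006 m and angle between lid's own z axis and vertical below 0.04 rad), for 0.2 s.
2. the clip is swung shut over the seated lid (value of joint clip below 0.2 rad and z of lid in the frame of mouth below -0.0095 m), for 0.2 s.
At the end, for the whole second after the job is handed in: The lid sits fully home on the casserole (within 2.5 mm in height and 6 mm sideways, level within 0.04 rad), the clip is shut within 0.2 rad, and the fingers themselves keep the vent button down at least 7 of its 9 mm, pushing on the lid with less than 35 N, all through the last second (all of step 2 and horizontal distance between lid and mouth below 0.006 m and angle between lid's own z axis and vertical below 0.04 rad and value of joint vent above 0.007 m and contact force between the fingers and lid between 2 and 35 N and linear speed of lid below 0.02 m/s); the arm keeps its last pose, push and grip.
It fails at once if a katori, the ladle, the tumbler or the pickle jar is shifted more than 30 mm (distance of any of katori_a, katori_b, ladle, tumbler, pickle_jar from where it was at the start of the episode above 0.03 m).
It fails at once if the thali is shifted more than 50 mm (distance of thali from where it was at the start of the episode above 0.05 m).
It fails at once if the lid is dropped (it falls free of the fingers, faster than 0.6 m/s) (contact force between the fingers and lid below 0.1 N and linear speed of lid above 0.6 m/s).
It also fails if it takes over 64 s, if anything falls off the work surface, if the arm or the gripper's body presses on something with over 40 N, if the wrist force passes 120 N, or if a joint passes its speed limit or range.

## Working session

There is one attempt and no reset: what is moved stays moved. The work goes in short steps, Python scripts to look and compute and a tool call to move; the robot and the scene stay as the last step left them, time stands still between calls to the robot, and variables do not carry over. Pictures are saved under pics/ and viewed, at most 10 in all, crops included, and the job is handed in when it is done.

Besides the shell and the picture viewer there is one more tool, called after "Emit:" as a command line: name --argument value ..., lists and objects as JSON in quotes. move_arm: Moves the arm, as the interface text tells. Its arguments: {"type":"object","properties":{"plan":{"type":"array"}},"required":["plan"]}

```bash
mkdir -p pics; cat > h.py <<'E'
import numpy as np, cv2
from plant import manip
def grab(n):
    f=manip.grab_frame(n); 
    h=f["pixels"].shape[0]; fl=h/2/np.tan(np.radians(f["vfov"])/2)
    f["K"]=np.array([[fl,0,f["cx"]],[0,fl,f["cy"]],[0,0,1.]]); f["d"]=np.array(f["dist_coeffs"],float)
    return f
def cloud(f):
    h,w=f["depth"].shape
    u,v=np.meshgrid(np.arange(w,dtype=float),np.arange(h,dtype=float))
    n=cv2.undistortPoints(np.stack([u.ravel(),v.ravel()],1)[:,None],f["K"],f["d"])[:,0].reshape(h,w,2)
    z=f["depth"][...,None]; c=np.concatenate([n*z,z],2)
    V=np.array(f["view"]); return (c-V[:3,3])@V[:3,:3]
E
python3 - <<'E'
from h import *
for n in("top","side"):
    f=grab(n); cv2.imwrite(f"pics/{n}0.png",f["pixels"]); np.savez(f"{n}0.npz",p=cloud(f),b=f["pixels"],d=f["depth"])
    V=np.array(f["view"]);print(n,-V[:3,:3].T@V[:3,3],V[:3,:3].round(2).tolist())
s=manip.state();print(s["tool_pos"],s["tool_rot"],s["contact_force"],s["gripper_width"],s["time"])
E
```

```text
top [0.24249468 0.08063204 1.94332703] [[-0.03, -1.0, -0.01], [-0.99, 0.03, -0.13], [0.13, 0.01, -0.99]]
side [ 0.01988027 -1.20845525  1.17974017] [[0.94, -0.33, -0.01], [-0.2, -0.57, -0.8], [0.26, 0.75, -0.6]]
[ 0.23329934 -0.57921045  0.23019592] [-9.24347788e-04  9.81737182e-01  1.90239974e-01 -6.25050302e-05] [ 0.39843132 -0.989422   -1.13168086] 0.9984252672675822 0.1
```

View pics/top0.png

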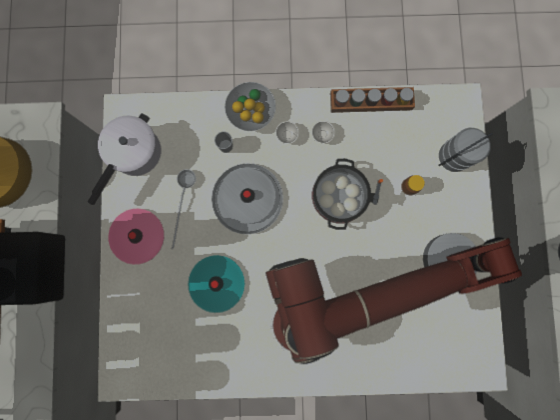

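View pics/side0.png

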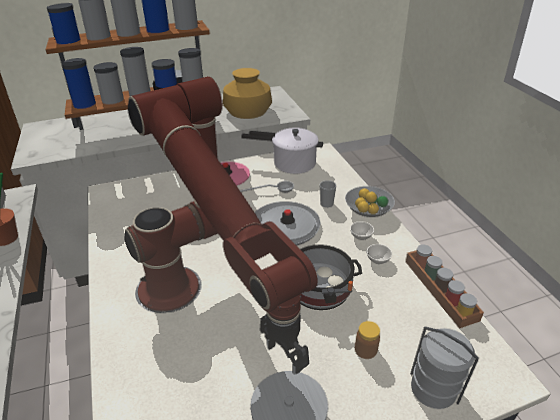

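The top view shows the steel lid on the thali with its red button at (247,195). The open casserole is at (341,193), with the clip lever to its right and the orange stud at about (380,181). Pink (135,236) and turquoise (216,284) are look-alikes. Next I'll measure these.

```bash
python3 - <<'E'
from h import *
from scipy.optimize import least_squares
g=np.load("top0.npz");p=g["p"];b=g["b"].astype(int);B,G,R=b[...,0],b[...,1],b[...,2]
yy,xx=np.mgrid[:420,:560]
def reg(c,r): return np.hypot(xx-c[0],yy-c[1])<r
def circ(q):
    s=least_squares(lambda t:np.hypot(q[:,0]-t[0],q[:,1]-t[1])-t[2],[*q[:,:2].mean(0),.1],loss="soft_l1",f_scale=.002);return s.x
m=reg((247,196),12)&(R>130)&(G<80)
print("button",m.sum(),xx[m].mean(),yy[m].mean(),np.median(p[m],0))
m=reg((247,196),40)
print("knobtop z pct",np.percentile(p[m][:,2],[5,50,95,99]))
q=p[reg((341,193),40)];q=q[(q[:,2]>.099)&(q[:,2]<.111)];c=circ(q);print("rim n",len(q),c,np.median(q[:,2]))
z=p[reg((341,193),60)]
h=(z[:,2]>.066)&(z[:,2]<.093)&(np.hypot(z[:,0]-c[0],z[:,1]-c[1])>.117)&(np.hypot(z[:,0]-c[0],z[:,1]-c[1])<.148)
a=np.arctan2(z[h,1]-c[1],z[h,0]-c[0]);print("handle axis ang mod pi",np.angle(np.exp(2j*a).mean())/2,h.sum())
for x in range(368,386):
  for y in range(172,206):
    if p[y,x,2]>.1: print((x,y),p[y,x].round(3),b[y,x])
# thali & lid flange
q=p[reg((247,196),45)];t=q[(q[:,2]>.017)&(q[:,2]<.026)];
t=t[np.hypot(*(t[:,:2]-np.median(t[:,:2],0)).T)>.12];print("thali/lid",len(t),circ(t))
E
```

```text
button 26 246.34615384615384 193.65384615384616 [0.51749185 0.19556393 0.07240391]
knobtop z pct [-0.00565924  0.01583884  0.03365679  0.06939633]
rim n 467 [ 0.50663282 -0.17562303  0.10633927] 0.10416781366644114
handle axis ang mod pi -0.16527735104150876 138
(368, 183) [ 0.542 -0.281  0.102] [49 51 51]
(368, 184) [ 0.538 -0.28   0.104] [42 43 43]
(368, 186) [ 0.53  -0.28   0.104] [41 42 42]
(368, 187) [ 0.526 -0.279  0.105] [40 41 41]
(368, 188) [ 0.521 -0.278  0.11 ] [41 42 42]
(368, 189) [ 0.518 -0.279  0.103] [42 44 43]
(368, 190) [ 0.514 -0.279  0.103] [44 46 44]
(368, 191) [ 0.51  -0.278  0.106] [45 46 45]
(368, 193) [ 0.503 -0.278  0.103] [44 45 44]
(368, 195) [ 0.494 -0.277  0.108] [44 45 44]
(368, 196) [ 0.491 -0.277  0.105] [45 46 45]
(368, 197) [ 0.487 -0.278  0.101] [44 45 44]
(368, 198) [ 0.483 -0.277  0.103] [42 43 43]
(368, 200) [ 0.475 -0.276  0.109] [41 43 42]
(368, 201) [ 0.471 -0.276  0.107] [41 42 42]
(368, 203) [ 0.464 -0.276  0.104] [48 50 51]
(368, 204) [ 0.46  -0.276  0.104] [61 65 64]
(369, 185) [ 0.534 -0.284  0.102] [65 68 68]
(369, 186) [ 0.53  -0.284  
[... 6257 characters left out ...]
8) [ 0.52  -0.32   0.113] [76 77 75]
(379, 189) [ 0.515 -0.319  0.117] [76 78 78]
(380, 179) [ 0.548 -0.318  0.149] [ 59  87 147]
(380, 180) [ 0.544 -0.316  0.155] [ 41  78 153]
(380, 181) [ 0.541 -0.317  0.149] [ 39  75 145]
(380, 182) [ 0.537 -0.318  0.147] [ 43  60 100]
(380, 183) [ 0.539 -0.325  0.111] [57 64 75]
(380, 184) [ 0.534 -0.323  0.123] [74 75 74]
(381, 179) [ 0.548 -0.321  0.154] [ 50  83 152]
(381, 180) [ 0.544 -0.32   0.154] [ 38  79 158]
(381, 181) [ 0.54  -0.32   0.153] [ 46  82 153]
(381, 182) [ 0.537 -0.321  0.149] [ 72  87 114]
(382, 180) [ 0.544 -0.325  0.149] [ 52  88 152]
(382, 181) [ 0.54  -0.324  0.153] [ 65  91 139]
thali/lid 204 [0.50738884 0.19784368 0.14177502]
```

Emit:
move_arm --plan '[[[0, 0, -0.1, 0, 0, 0.85, 0], [0, 0, -0.1, 0, 0, 0.85, 0], [0, 0, -0.1, 0, 0, 0.85, 0], [0.14, -0.38, 0, 0, 0, 0, 0], [0.14, -0.38, 0, 0, 0, 0, 0], [0.14, -0.38, 0, 0, 0, 0, 0], [0.14, -0.38, 0, 0, 0, 0, 0], [0.14, -0.38, 0, 0, 0, 0, 0], [0.14, -0.38, 0, 0, 0, 0, 0], [0.14, -0.38, 0, 0, 0, 0, 0]]]'

```text
time: 1.35
tool_pos: [0.3511, -0.2588, 0.2668]
tool_rot: [-0.0, 1.0, -0.0, -0.0]
contact_force: [1.0, 0.4, 0.1]
gripper_width: 1.003
grasp_force: 0.0
```

```bash
cat >> h.py <<'E'
from scipy.optimize import least_squares
def cen(f,x,y,z0,z1,r):
    a=np.linspace(0,2*np.pi,40); P=np.array([[x+r*np.cos(t),y+r*np.sin(t),z] for z in(z0,z1) for t in a])
    V=np.array(f["view"]); q=cv2.projectPoints(P,cv2.Rodrigues(V[:3,:3])[0],V[:3,3],f["K"],f["d"])[0].astype(np.float32)
    m=cv2.moments(cv2.convexHull(q)); return np.array([m["m10"],m["m01"]])/m["m00"]
def redcen(f,near,rad,lo=110,ratio=1.9):
    b=f["pixels"].astype(float); R=b[...,2]; m=(R>lo)&(R>ratio*b[...,1])
    yy,xx=np.mgrid[:420,:560]; m&=np.hypot(xx-near[0],yy-near[1])<rad
    w=m*1.; return np.array([(w*xx).sum(),(w*yy).sum()])/w.sum(),int(m.sum())
def fit(obs,g,z0,z1,r):
    s=least_squares(lambda t:np.concatenate([cen(f,t[0],t[1],z0,z1,r)-c for f,c in obs]),g); return s.x,s.fun
E
python3 - <<'E'
from h import *
T=grab("top")
cv2.imwrite("pics/t1.png",T["pixels"])
s=manip.state();print(s["tool_pos"],s["tool_rot"],s["joint_pos"],s["time"])
i={k:T[k] for k in("K","d","view")}
S=grab("side"); T0=dict(T,pixels=cv2.imread("pics/top0.png")); S0=dict(S,pixels=cv2.imread("pics/side0.png"))
a,n=redcen(T0,(247,195),12);b,m=redcen(S0,(288,213),12);print(a,n,b,m)
for o in([(T0,a)],[(S0,b)],[(T0,a),(S0,b)]): print("btn",fit(o,[.517,.196],.063,.075,.014))
a,n=redcen(T0,(380,181),8,85,1.4);print(a,n,fit([(T0,a)],[.54,-.32],.121,.153,.007))
E
```

```text
[ 0.3525303  -0.25467495  0.26689485] [-2.03109842e-03  9.99995143e-01  2.23926073e-03  7.57897430e-04] [-0.79962168 -0.44557172  1.98475724  0.00391626  1.60427215  0.76682354] 1.4
[246.32352941 193.58823529] 34 [287.125      211.54166667] 24
btn (array([0.51900777, 0.19472634]), array([ 6.54901925e-07, -2.09110482e-07]))
btn (array([0.51700524, 0.19852396]), array([ 1.22803891e-06, -2.01516858e-06]))
btn (array([0.51778116, 0.19589979]), array([-0.29062308,  0.31568176,  0.39747301,  0.32583773]))
[380.28571429 180.42857143] 14 (array([ 0.54490382, -0.32117823]), array([-2.23579491e-07,  6.28688213e-08]))
```

Emit:
move_arm --plan '[[[0.153, -0.417, 0, 0, 0, 0, 0], [0.153, -0.417, 0, 0, 0, 0, 0], [0.153, -0.417, 0, 0, 0, 0, 0], [0.153, -0.417, 0, 0, 0, 0, 0], [0.153, -0.417, 0, 0, 0, 0, 0], [0.153, -0.417, 0, 0, 0, 0, 0], [0.153, -0.417, 0, 0, 0, 0, 0], [0.153, -0.417, 0, 0, 0, 0, 0], [0.153, -0.417, 0, 0, 0, 0, 0], [0, 0, 0, 0, 0, 0, 0]]]'

```text
time: 2.7
tool_pos: [0.5164, 0.192, 0.2661]
tool_rot: [0.0, 1.0, 0.002, -0.001]
contact_force: [0.2, -0.7, -0.2]
gripper_width: 0.998
grasp_force: 0.0
```

```bash
python3 - <<'E'
from h import *
s=manip.state();print(s["tool_pos"],s["tool_rot"],s["joint_pos"],s["time"])
E
```

```text
[0.51643115 0.19199153 0.26612314] [ 1.41458273e-04  9.99997550e-01  1.98589719e-03 -9.67239147e-04] [ 2.20775408e-01 -1.41571720e-01  1.74329149e+00  1.43763132e-04
  1.54182265e+00  1.78759563e+00] 2.7
```

Emit:
move_arm --plan '[[[0.012, -0.03, 0.24, 0, 0, 0, 0], [0, 0, 0.24, 0, 0, 0, 0], [0, 0, 0.24, 0, 0, 0, 0], [0, 0, 0.24, 0, 0, 0, 0], [0, 0, 0.24, 0, 0, 0, 0], [0, 0, 0.24, 0, 0, 0, 0], [0, 0, 0.2, 0, 0, 0, 0], [0, 0, 0.15, 0, 0, 0, 0], [0, 0, 0.14, 0, 0, 0, 0], [0, 0, 0, 0, 0, 0, 0]]]'

```text
time: 3.95
tool_pos: [0.5165, 0.193, 0.0343]
tool_rot: [0.0, 1.0, 0.0, -0.001]
contact_force: [0.7, 0.1, 0.6]
gripper_width: 0.996
grasp_force: 0.0
```

Emit:
move_arm --plan '[[[0, 0, 0, 0, 0, 0, 0.3], [0, 0, 0, 0, 0, 0, 0.5], [0, 0, 0, 0, 0, 0, 0.7], [0, 0, 0, 0, 0, 0, 1], [0, 0, 0, 0, 0, 0, 1], [0, 0, 0, 0, 0, 0, 1], [0, 0, 0, 0, 0, 0, 1], [0, 0, 0, 0, 0, 0, 1], [0, 0, 0, 0, 0, 0, 1], [0, 0, 0, 0, 0, 0, 1]]]'

```text
time: 5.2
tool_pos: [0.5186, 0.194, 0.0373]
tool_rot: [-0.0, 1.0, 0.0, 0.001]
contact_force: [0.1, -0.1, 5.7]
gripper_width: 0.498
grasp_force: 62.1
```

Emit:
move_arm --plan '[[[0, 0, -0.05, 0, 0, 0, 1], [0, 0, -0.1, 0, 0, 0, 1], [0, 0, -0.15, 0, 0, 0, 1], [0, 0, -0.2, 0, 0, 0, 1], [0, 0, -0.2, 0, 0, 0, 1], [0, 0, -0.2, 0, 0, 0, 1], [0, 0, -0.2, 0, 0, 0, 1], [0, 0, -0.2, 0, 0, 0, 1], [0, 0, -0.1, 0, 0, 0, 1], [0, 0, 0, 0, 0, 0, 1]]]'

```text
time: 6.45
tool_pos: [0.518, 0.1936, 0.2051]
tool_rot: [-0.0, 1.0, 0.0, 0.001]
contact_force: [-0.1, -1.2, -3.6]
gripper_width: 0.494
grasp_force: 61.4
```

```bash
python3 - <<'E'
from h import *
s=manip.state();print(s["tool_pos"],s["tool_rot"],s["contact_force"],s["gripper_width"])
for n in("top","side"):
    f=grab(n);cv2.imwrite(f"pics/{n}2.png",f["pixels"]);np.savez(f"{n}2.npz",p=cloud(f),b=f["pixels"])
a=np.hstack([cv2.imread(f"pics/{n}2.png")[100:400,150:510] for n in("top","side")]);cv2.imwrite("pics/v2.png",a)
E
```

```text
[0.51801011 0.19361526 0.20510213] [-2.54758572e-04  9.99999248e-01  1.70018492e-04  1.18727326e-03] [-0.06232295 -1.16287852 -3.64150669] 0.4937901853803795
```

View pics/v2.png

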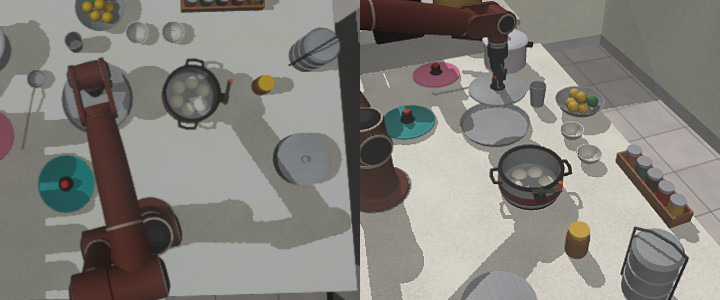

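The lid is held level above the thali: in the side crop it is at (497,90), and the thali below it at (497,125). The casserole is clear at (530,175). Next I'll measure where the lid sits in the hand, and the mouth as the side camera sees it.

```bash
python3 - <<'E'
from h import *
def circ(q,g):
    s=least_squares(lambda t:np.hypot(q[:,0]-t[0],q[:,1]-t[1])-t[2],g,loss="soft_l1",f_scale=.002);return s.x.round(4)
for n in("side","top"):
    g=np.load(n+"2.npz");p=g["p"].reshape(-1,3)
    r=np.hypot(p[:,0]-.5066,p[:,1]+.1756)
    q=p[(r>.098)&(r<.116)&(abs(p[:,2]-.105)<.006)];print(n,"rim",len(q),circ(q,[.507,-.176,.106]))
    r=np.hypot(p[:,0]-.518,p[:,1]-.194);m=(r<.13)&(p[:,2]>.172)&(p[:,2]<.206)
    q=p[m];f=q[r[m]>.085]
    A=np.c_[f[:,:2]-[.518,.194],np.ones(len(f))];k=np.linalg.lstsq(A,f[:,2],rcond=None)[0];print(n,"lid",len(q),"plane",k.round(4))
    # boundary: outermost point per 6deg sector
    c=np.array([.518,.194])
    for _ in range(3):
        d=q[:,:2]-c;a=np.arctan2(d[:,1],d[:,0]);R=np.hypot(*d.T);b=((a+np.pi)/(np.pi/30)).astype(int)
        e=np.array([q[b==i][np.argsort(R[b==i])[-2],:2] for i in range(60) if (b==i).sum()>4 and np.sort(R[b==i])[-2]>.1])
        t=circ(e,[*c,.113]);c=t[:2]
    print(n,"edge",len(e),t)
E
```

```text
side rim 579 [ 0.5039 -0.1779  0.1065]
side lid 1357 plane [-0.0053  0.0004  0.1905]
side edge 55 [0.5133 0.1916 0.1109]
top rim 474 [ 0.5067 -0.1748  0.1063]
top lid 1009 plane [-0.0008 -0.0009  0.1889]
top edge 31 [0.5172 0.1942 0.1104]
```

Emit:
move_arm --plan '[[[-0.01, 0.2, 0, 0, 0, 0, 1], [-0.01, 0.36, 0, 0, 0, 0, 1], [-0.01, 0.36, 0, 0, 0, 0, 1], [-0.01, 0.36, 0, 0, 0, 0, 1], [-0.01, 0.36, 0, 0, 0, 0, 1], [-0.01, 0.36, 0, 0, 0, 0, 1], [-0.01, 0.36, 0, 0, 0, 0, 1], [-0.013, 0.36, 0, 0, 0, 0, 1], [0, 0.225, 0, 0, 0, 0, 1], [0, 0.13, 0, 0, 0, 0, 1]]]'

```text
time: 7.8
tool_pos: [0.5068, -0.1764, 0.2022]
tool_rot: [-0.001, 1.0, -0.001, -0.001]
contact_force: [0.6, 1.0, -4.5]
gripper_width: 0.496
grasp_force: 61.9
```

```bash
python3 - <<'E'
from h import *
import time
f=grab("side");s=manip.state();print(s["tool_pos"],s["tool_rot"],s["contact_force"])
p=cloud(f).reshape(-1,3)
r=np.hypot(p[:,0]-.507,p[:,1]+.175);m=(r<.13)&(p[:,2]>.172)&(p[:,2]<.206);q=p[m]
c=np.array([.506,-.176])
for _ in range(3):
    d=q[:,:2]-c;a=np.arctan2(d[:,1],d[:,0]);R=np.hypot(*d.T);b=((a+np.pi)/(np.pi/30)).astype(int)
    e=np.array([q[b==i][np.argsort(R[b==i])[-2],:2] for i in range(60) if (b==i).sum()>4 and np.sort(R[b==i])[-2]>.1])
    t=least_squares(lambda t:np.hypot(e[:,0]-t[0],e[:,1]-t[1])-t[2],[*c,.113],loss="soft_l1",f_scale=.002).x;c=t[:2]
print("edge",len(e),t)
E
```

```text
[ 0.50696907 -0.17766379  0.20241972] [ 2.76917489e-04  9.99999136e-01 -7.92320606e-04 -1.01210416e-03] [-1.1254856  -2.87457574 -3.23939572]
edge 54 [ 0.50363203 -0.17708929  0.11167816]
```

Emit:
move_arm --plan '[[[0, 0, 0.1, 0, 0, 0, 1], [0, 0, 0.15, 0, 0, 0, 1], [0, 0, 0.15, 0, 0, 0, 1], [0, 0, 0.1, 0, 0, 0, 1], [0, 0, 0.02, 0, 0, 0, 1], [0, 0, 0.02, 0, 0, 0, 1], [0, 0, 0.02, 0, 0, 0, 1], [0, 0, 0.02, 0, 0, 0, 1], [0, 0, 0.02, 0, 0, 0, 1], [0, 0, 0.02, 0, 0, 0, 1]]]'

```text
time: 9.1
tool_pos: [0.5077, -0.1755, 0.1293]
tool_rot: [0.0, 1.0, 0.0, 0.0]
contact_force: [-0.5, 1.2, -4.9]
gripper_width: 0.494
grasp_force: 62.0
```

Still no contact, so I'll go on slowly.

Emit:
move_arm --plan '[[[0, 0, 0.012, 0, 0, 0, 1], [0, 0, 0.012, 0, 0, 0, 1], [0, 0, 0.01, 0, 0, 0, 1], [0, 0, 0, 0, 0, 0, 1], [0, 0, 0, 0, 0, 0, 1], [0, 0, 0, 0, 0, 0, 1], [0, 0, 0, 0, 0, 0, 1], [0, 0, 0, 0, 0, 0, 1], [0, 0, 0, 0, 0, 0, 1], [0, 0, 0, 0, 0, 0, 1]]]'

```text
time: 10.35
tool_pos: [0.5076, -0.1755, 0.1272]
tool_rot: [-0.0, 1.0, 0.0, -0.0]
contact_force: [-6.6, 2.0, 7.1]
gripper_width: 0.493
grasp_force: 63.4
```

```bash
cat > lid.py <<'E'
from h import *
g=np.linspace
for n in("side","top"):
    f=grab(n);p=cloud(f).reshape(-1,3);c=(.504,-.178) if n=="side" else (.507,-.175)
    r=np.hypot(p[:,0]-c[0],p[:,1]-c[1])
    q=p[(r>.085)&(r<.108)&(p[:,2]>.095)&(p[:,2]<.14)]
    A=np.c_[q[:,:2]-c,np.ones(len(q))];k=least_squares(lambda x:A@x-q[:,2],[0,0,.111],loss="soft_l1",f_scale=.003).x;print(n,len(q),"flange plane",k.round(4))
    cv2.imwrite(f"pics/{n}3.png",f["pixels"])
s=manip.state();print(s["tool_pos"],s["contact_force"],s["ft_torque"])
E
python3 lid.py
```

```text
side 783 flange plane [0.0006 0.01   0.1138]
top 346 flange plane [0.0064 0.0013 0.1115]
[ 0.50760457 -0.17552178  0.12721825] [-6.4876541   2.13701985  6.71739512] [ 0.55314027  1.05806895 -0.01377153]
```

Emit:
move_arm --plan '[[[-0.01, 0, 0, 0, 0, 0, 1], [0, 0, 0.005, 0, 0, 0, 1], [0, 0, 0.005, 0, 0, 0, 1], [0, 0, 0, 0, 0, 0, 1], [0, 0, 0, 0, 0, 0, 1], [0, 0, 0, 0, 0, 0, 1], [0, 0, 0, 0, 0, 0, 1], [0, 0, 0, 0, 0, 0, 1], [0, 0, 0, 0, 0, 0, 1], [0, 0, 0, 0, 0, 0, 1]]]'

```text
time: 11.7
tool_pos: [0.5076, -0.1755, 0.1272]
tool_rot: [0.0, 1.0, 0.0, 0.001]
contact_force: [-4.9, 3.9, 12.3]
gripper_width: 0.494
grasp_force: 63.4
```

Emit:
move_arm --plan '[[[0, 0, 0, 0, 0, 0, 0.45], [0, 0, 0, 0, 0, 0, 0.3], [0, 0, 0, 0, 0, 0, 0.1], [0, 0, 0, 0, 0, 0, 0], [0, 0, 0, 0, 0, 0, 0], [0, 0, -0.1, 0, 0, 0, 0], [0, 0, -0.2, 0, 0, 0, 0], [0, 0, -0.25, 0, 0, 0, 0], [0, 0, -0.25, 0, 0, 0, 0], [0, 0, 0, 0, 0, 0, 0]]]'

```text
time: 12.95
tool_pos: [0.5082, -0.1764, 0.2243]
tool_rot: [0.002, 1.0, 0.0, 0.003]
contact_force: [-0.5, -0.2, 0.5]
gripper_width: 0.999
grasp_force: 0.0
```

```bash
python3 lid.py
```

```text
side 851 flange plane [0.005  0.0097 0.114 ]
top 308 flange plane [-0.0032 -0.0241  0.1128]
[ 0.50643291 -0.17549648  0.22015443] [ 0.09244356 -0.22168942 -0.2152178 ] [-0.00312188 -0.01442898  0.02858476]
```

View pics/side3.png

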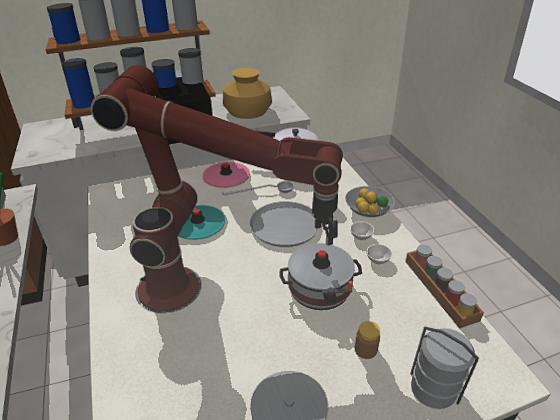

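The lid sits level on the casserole with the vent button at (322,258), and the fingers are clear. Next is the clip stud.

Emit:
move_arm --plan '[[[0.062, 0.24, 0, 0, 0, 0, 0], [0.062, 0.24, 0, 0, 0, 0, 0], [0.062, 0.24, 0, 0, 0, 0, 0], [0.062, 0.24, 0, 0, 0, 0, 0], [0.06, 0.244, 0, 0, 0, 0, 0], [0, 0, 0, 0, 0, 0, 0], [0, 0, 0.2, 0, 0, 0, 0], [0, 0, 0.2, 0, 0, 0, 0], [0, 0, 0.2, 0, 0, 0, 0], [0, 0, 0.13, 0, 0, 0, 0]]]'

```text
time: 14.3
tool_pos: [0.5423, -0.3183, 0.1297]
tool_rot: [-0.001, 1.0, 0.0, -0.001]
contact_force: [-0.3, 0.1, -0.3]
gripper_width: 1.0
grasp_force: 0.0
```

```bash
python3 - <<'E'
from h import *
a=[]
for n in("top","side"):
    f=grab(n);c=f["pixels"][140:230,330:430] if n=="top" else f["pixels"][230:320,300:400]
    a.append(cv2.resize(c,None,fx=4,fy=4,interpolation=cv2.INTER_CUBIC))
cv2.imwrite("pics/v4.png",np.hstack(a));s=manip.state();print(s["tool_pos"],s["contact_force"])
E
```

```text
[ 0.54191088 -0.31829012  0.12926094] [ 0.07414708  0.11678105 -0.85129489]
```

View pics/v4.png

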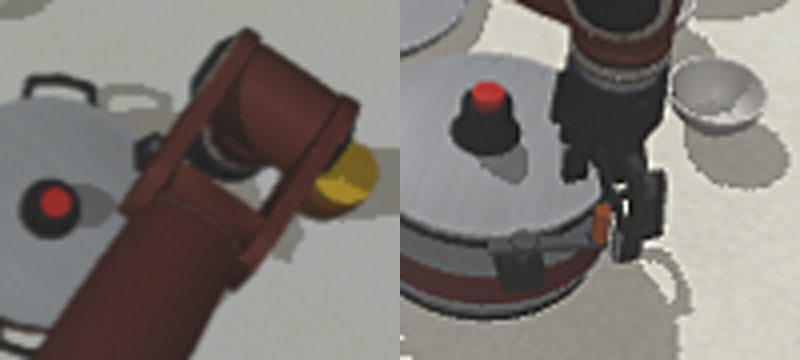

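The stud shows orange in the right crop at (602,222), a little left of the fingers. I'll get its position from the side image.

```bash
python3 - <<'E'
from h import *
f=grab("side");b=f["pixels"].astype(float)
m=(b[...,2]>85)&(b[...,2]>1.4*b[...,1]);yy,xx=np.mgrid[:420,:560];m&=np.hypot(xx-350,yy-285)<9
print(m.sum(),xx[m].mean(),yy[m].mean(),xx[m].min(),xx[m].max(),yy[m].min(),yy[m].max())
print(fit([(f,np.array([xx[m].mean(),yy[m].mean()]))],[.543,-.32],.121,.153,.007)[0])
for q in([.5435,-.32],[.5435,-.31],[.535,-.32]): print(q,cen(f,*q,.121,.153,.007))
P=cloud(f)[yy[m],xx[m]];print(np.median(P,0))
E
```

```text
36 349.80555555555554 285.3611111111111 348 352 281 290
[ 0.54189808 -0.3195756 ]
[0.5435, -0.32] [350.32595024 285.32750646]
[0.5435, -0.31] [348.9473779  283.17298081]
[0.535, -0.32] [347.87281339 285.99435369]
[ 0.53908437 -0.32415084  0.14225453]
```

Emit:
move_arm --plan '[[[0, 0, 0, 0, 0, 0, 0.4], [0, 0, 0, 0, 0, 0, 0.6], [0, 0, 0, 0, 0, 0, 0.8], [0, 0, 0, 0, 0, 0, 1], [0, 0, 0, 0, 0, 0, 1], [0, 0, 0, 0, 0, 0, 1], [0, 0, 0, 0, 0, 0, 1], [0, 0, 0, 0, 0, 0, 1], [0, 0, 0, 0, 0, 0, 1], [0, 0, 0, 0, 0, 0, 1]]]'

```text
time: 15.7
tool_pos: [0.5437, -0.3202, 0.1329]
tool_rot: [0.0, 1.0, 0.0, 0.0]
contact_force: [-0.3, 0.3, 6.1]
gripper_width: 0.137
grasp_force: 58.6
```

```bash
python3 - <<'E'
from h import *
y=-.165;C=np.array([.5066,-.1756]);pv=C+.13*np.array([np.sin(y),-np.cos(y)]);print(pv)
s=manip.state();t=s["tool_pos"];print(t,s["contact_force"])
a0=np.arctan2(-.3195-pv[1],.5425-pv[0]);print(a0,a0-(y-np.pi/2))
A=np.linspace(a0,y-np.pi/2-.02,11);P=pv+.06*np.c_[np.cos(A),np.sin(A)];d=np.diff(P,axis=0)/.12*[1,-1];print(d.round(3).tolist())
E
```

```text
[ 0.4852472  -0.30383439]
[ 0.54365616 -0.32016215  0.13290238] [-0.30716616  0.26048512  6.12580261]
-0.26708443866281434 1.4687118881320822
[[-0.025, 0.07], [-0.035, 0.066], [-0.044, 0.06], [-0.053, 0.052], [-0.06, 0.044], [-0.066, 0.035], [-0.07, 0.025], [-0.073, 0.014], [-0.074, 0.003], [-0.074, -0.008]]
```

Emit:
move_arm --plan '[[[-0.025, 0.07, -0.02, 0, 0, 0, 1], [-0.035, 0.066, 0, 0, 0, 0, 1], [-0.044, 0.06, 0, 0, 0, 0, 1], [-0.053, 0.052, 0, 0, 0, 0, 1], [-0.06, 0.044, 0, 0, 0, 0, 1], [-0.066, 0.035, 0, 0, 0, 0, 1], [-0.07, 0.025, 0, 0, 0, 0, 1], [-0.073, 0.014, 0, 0, 0, 0, 1], [-0.074, 0.003, 0, 0, 0, 0, 1], [-0.07, -0.008, 0, 0, 0, 0, 1]]]'

```text
time: 16.95
tool_pos: [0.4751, -0.364, 0.1336]
tool_rot: [0.001, 1.0, -0.001, 0.001]
contact_force: [9.8, -3.7, -14.6]
gripper_width: 0.135
grasp_force: 58.5
```

```bash
python3 - <<'E'
from h import *
f=grab("side");s=manip.state();print(s["tool_pos"],s["contact_force"],s["gripper_width"],s["time"])
cv2.imwrite("pics/v5.png",cv2.resize(f["pixels"][220:330,260:400],None,fx=4,fy=4))
t=s["tool_pos"];print(np.arctan2(t[1]+.3038,t[0]-.4852)+.165+np.pi/2)
E
```

```text
[ 0.47402411 -0.36395778  0.13368178] [  4.7338524   -1.00342558 -12.39741413] 0.13580618546968737 17.0
-0.01868220713916169
```

View pics/v5.png

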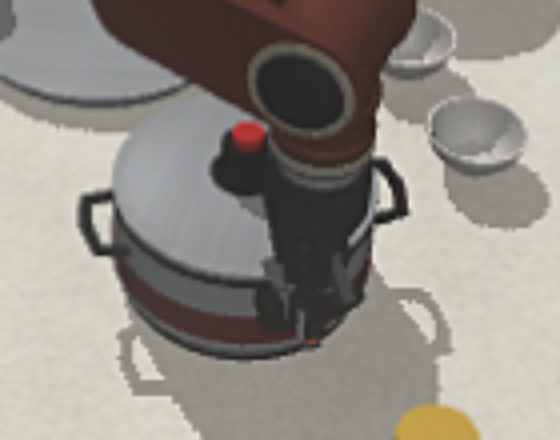

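The stud is now in front of the casserole, at the closed angle, and the lid is still level. Release and lift.

Emit:
move_arm --plan '[[[0, 0, 0, 0, 0, 0, 0.8], [0, 0, 0, 0, 0, 0, 0.6], [0, 0, 0, 0, 0, 0, 0.5], [0, 0, 0, 0, 0, 0, 0.5], [0, 0, -0.1, 0, 0, 0, 0.5], [0, 0, -0.2, 0, 0, 0, 0.5], [0, 0, -0.2, 0, 0, 0, 0.5], [0, 0, -0.2, 0, 0, 0, 1], [0, 0, -0.1, 0, 0, 0, 1], [0, 0, 0, 0, 0, 0, 1]]]'

```text
time: 18.25
tool_pos: [0.4755, -0.3637, 0.2323]
tool_rot: [0.001, 1.0, 0.0, 0.001]
contact_force: [0.2, 0.0, 0.3]
gripper_width: -0.0
grasp_force: 0.0
```

```bash
python3 - <<'E'
from h import *
S=grab("side");T=grab("top");s=manip.state();print(s["tool_pos"],s["contact_force"],s["gripper_width"],s["time"])
b,m=redcen(S,(322,254),12);print(b,m,"side",fit([(S,b)],[.507,-.176],.153,.165,.014)[0])
a,n=redcen(T,(342,191),10);print(a,n)
if n>8:print("top",fit([(T,a)],[.507,-.176],.153,.165,.014)[0])
cv2.imwrite("pics/v6.png",np.hstack([cv2.resize(S["pixels"][220:330,260:360],None,fx=4,fy=4),cv2.resize(T["pixels"][140:250,300:400],None,fx=4,fy=4)]))
E
```

```text
[ 0.47478429 -0.36300957  0.22995398] [-0.78949364  0.28498063 -0.54935133] -0.00021198192528816903 18.35
[321.5 253. ] 36 side [ 0.5071017  -0.17146095]
[343.41025641 190.17948718] 39
top [ 0.50814826 -0.1757936 ]
```

View pics/v6.png

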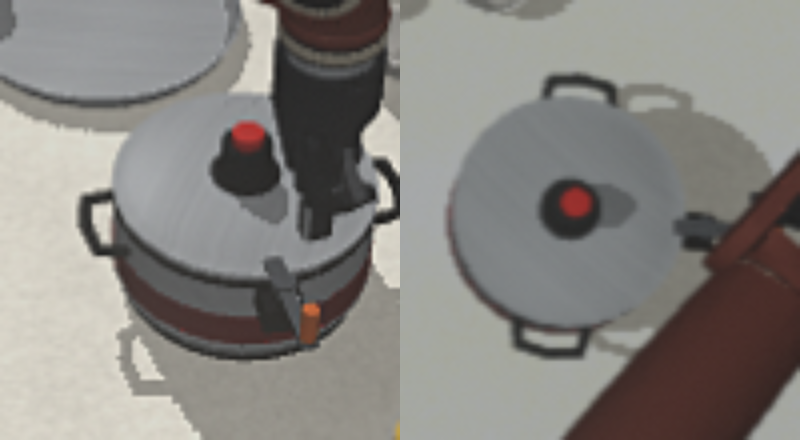

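The lever points straight out with its tongue over the flange, so the clip is shut, and the lid is level. The button is at about (0.5075, -0.175). Next: go over it and press.

Emit:
move_arm --plan '[[[0.054, -0.31, 0, 0, 0, 0, 1], [0.054, -0.31, 0, 0, 0, 0, 1], [0.054, -0.31, 0, 0, 0, 0, 1], [0.054, -0.31, 0, 0, 0, 0, 1], [0.054, -0.325, 0, 0, 0, 0, 1], [0, 0, 0, 0, 0, 0, 1], [0, 0, 0.15, 0, 0, 0, 1], [0, 0, 0.15, 0, 0, 0, 1], [0, 0, 0.12, 0, 0, 0, 1], [0, 0, 0.05, 0, 0, 0, 1]]]'

```text
time: 19.6
tool_pos: [0.5064, -0.1756, 0.1722]
tool_rot: [-0.001, 1.0, -0.0, -0.001]
contact_force: [-0.4, 0.2, -0.8]
gripper_width: 0.001
grasp_force: 0.0
```

Emit:
move_arm --plan '[[[0, 0, 0.02, 0, 0, 0, 1], [0, 0, 0.02, 0, 0, 0, 1], [0, 0, 0.02, 0, 0, 0, 1], [0, 0, 0.02, 0, 0, 0, 1], [0, 0, 0.01, 0, 0, 0, 1], [0, 0, 0, 0, 0, 0, 1], [0, 0, 0, 0, 0, 0, 1], [0, 0, 0, 0, 0, 0, 1], [0, 0, 0, 0, 0, 0, 1], [0, 0, 0, 0, 0, 0, 1]]]'

```text
time: 20.85
tool_pos: [0.5076, -0.1756, 0.1638]
tool_rot: [0.0, 1.0, 0.0, 0.0]
contact_force: [0.8, -0.4, 2.1]
gripper_width: 0.0
grasp_force: 1.1
```

Emit:
move_arm --plan '[[[0, 0, 0.015, 0, 0, 0, 1], [0, 0, 0.015, 0, 0, 0, 1], [0, 0, 0.015, 0, 0, 0, 1], [0, 0, 0.013, 0, 0, 0, 1], [0, 0, 0, 0, 0, 0, 1], [0, 0, 0, 0, 0, 0, 1], [0, 0, 0, 0, 0, 0, 1], [0, 0, 0, 0, 0, 0, 1], [0, 0, 0, 0, 0, 0, 1], [0, 0, 0, 0, 0, 0, 1]]]'

```text
time: 22.1
tool_pos: [0.5076, -0.1756, 0.1568]
tool_rot: [0.0, 1.0, 0.0, 0.0]
contact_force: [2.5, -0.0, 5.0]
gripper_width: -0.0
grasp_force: 2.3
```

Emit:
move_arm --plan '[[[0, 0, 0.01, 0, 0, 0, 1], [0, 0, 0.008, 0, 0, 0, 1], [0, 0, 0, 0, 0, 0, 1], [0, 0, 0, 0, 0, 0, 1], [0, 0, 0, 0, 0, 0, 1], [0, 0, 0, 0, 0, 0, 1], [0, 0, 0, 0, 0, 0, 1], [0, 0, 0, 0, 0, 0, 1], [0, 0, 0, 0, 0, 0, 1], [0, 0, 0, 0, 0, 0, 1]]]'

```text
time: 23.35
tool_pos: [0.5076, -0.1756, 0.156]
tool_rot: [0.0, 1.0, 0.0, 0.0]
contact_force: [-0.9, 1.2, 9.7]
gripper_width: -0.0
grasp_force: 5.3
```

The button is on its stop: z is 0.156 as expected, and the force is 9.7 N.

```bash
python3 -c "
from plant import manip
s=manip.state();print(s['tool_pos'],s['contact_force']);print(manip.job_done())"
```

```text
[ 0.5076319  -0.17561375  0.15595442] [-0.86828772  1.19436017  9.7399175 ]
the job is handed in; nothing more can be done
None
```

I handed the job in at about 23 s of the 64 s allowed: the lid sits home on the casserole, the clip is shut over its rim, and the fingertips hold the vent button on its stop with about 10 N; the hand-in call returned no verdict.

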